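Close the board test fixture: catch off, then lever down

TASK

Two board test fixtures stand on the repair bench. On the one that has the green circuit board in it, slide the safety catch on its head fully across to release it, then swing the side lever down until it stops, so that the probe plate comes down on the board, and let go. Leave the empty fixture alone.

Things in the scene. Friction and masses are not known exactly. Their poses are not given: they have to be found in the camera images.
- fixture: Fixture with a green board (120 x 130) in its nest. Fixed base 220 (x) x 170 x 46; mast at its rear (+x), carrying a head 140 x 80, top at z 195; a clear probe plate under it follows the lever 25 down. Origin: centre of the underside; z up, x front to rear, y left seen from the front; turned up to 20 deg. 297 tall, lever down 253. All in mm, in this frame.
- catch_tab (a point): Centre of the top of the catch's upright steel tab: 24 (x) x 12 (y), 44 tall, top at z 253. Engaged at x 18, y 0 to 4; slides along y to its stop at y 35 (away from the lever), 2 N friction, stays put. The 12 mm bolt below it, along y to y -65, blocks the lever's lug beside the head after about 10 deg of play (with slight give); clear once slid 15 mm.
- lever_grip (a point): Middle of the lever's round black handle, on its axis: 22 dia, along y, free from y -80 to -150 (point at -115); flat arm at y -65 to -75. It circles at radius 140 about a y-axis at x 30, z 175, on its front (-x) side: starts 44 to 50 deg above level, swings forward and down to a stop 10 deg below level (x -108, z 150). Takes 5 N, stays where left.
- spare_fixture: The other fixture: same in every way, but its nest is empty (black mat with brass pins). Not to be touched. Origin and axes as the first.

How it is judged:
By the outcome, as a careful person would: the job done as asked, in the order asked, and still so for the second after the job is handed in, with the robot touching nothing.
It also fails if it takes over 50 s, if anything falls off the work surface, if the arm or the gripper's body presses on something with over 40 N, if the wrist force passes 120 N, or if a joint passes its speed limit or range.

ROBOT

A 6-joint arm with a two-finger parallel gripper is mounted at the origin on the work surface. World frame = base frame: x ahead of the robot, y to its left, z up, the work surface at z = 0. Lengths are in m, angles in rad, forces in N, time in s.
With the tool pointing down it reaches from about 0.225 to 0.875 m from the base axis. Payload 3.4 kg.
Tool frame: the origin (TCP) lies at the very end of the fingers, on their centre line; the grasp point (between the pads) lies 19 mm behind it; z points along the fingers, y is the line along which they close (so a half turn about z gives the same grasp; the last joint's range is limited). The gripper opens to 85 mm and grips with 20 to 120 N. Pads are 22 mm wide; open, the fingers measure 114 mm over their backs; the gripper's body (76 mm by 85 mm) begins 54 mm behind the grasp point. The pads swing forward as they close: fully open they stand 13 mm farther back than shut.
Start: joints at [1.128, 0.276, 1.505, -0, 1.361, -0.121], TCP at [0.182, 0.546, 0.231] pointing down, gripper open.
Joint ranges: [-2.89, 2.89], [-0.75, 2.08], [0.22, 2.7], [-1.18, 4.32], [0.11, 2.71], [-2.7, 2.7]. Speed limits (rad/s): [2.57, 2.57, 3.14, 3.14, 3.14, 3.14].

INTERFACE

Orientations are given as a unit quaternion [w, x, y, z].
In Python, from rig import manip, eyes gives the robot as it stands.
- The arm moves only by the tool servo_tool, never from a script. Its argument "series" is text: rows parted by semicolons, each of 7 numbers parted by spaces: the shift along the tool's x, y, z in m, then the turn, a rotation vector about the tool's x, y, z in degrees, then the closure, from 0 (fully open) to 1 (shut). In form: dx dy dz ax ay az fingers; .... A call has 1 to 5 rows; each row is the pose to reach, as a shift and turn from the pose commanded when the call began, along the tool's axes at that moment; what a row does not reach only later rows make up. A row lasts 1/10 s, in which the tool goes at most 50 mm and 8.59 degrees, less where a joint would pass 70% of its speed; a pose out of reach is approached as far as the arm can. A call with a gripper value outside its range is refused whole. The fingers move at their own pace and stop on an object; "squeeze" is the grip in N (left out, the last holds). Time passes only in rows, so rows that repeat a pose let the fingers close. It gives the time, the measured TCP pose, the force, the opening and the grip force at its end, in the units of the state.
- manip.get_state(): the state, without advancing time (a new reading comes with each control period).
- eyes.get_image(name): name is "scene" or "side" or "wrist"; returns the picture (400x640x3 uint8, red, green, blue); there is no depth.
- eyes.camera_info(name): a dict with "fx", "fy", "cx", "cy" (pixels), "eye" and "orientation" of the camera in the world. Camera axes: x right, y down, z forward; pixel columns grow to the right and rows downward; lengths in m; the calibration is good to about 2 mm. A picture is of the moment at which its call begins: read the wrist's pose just before it. camera_info takes no time and is no camera call; for the wrist camera it gives the pose at the moment of the call.
- manip.sign_off(): hands the job in; it is judged then, once.
The state is a dict: "clock": time; "qpos": joint angles; "qd": joint speeds; "effort": joint torques, N m; "position": TCP position; "ee_rot": TCP orientation; "contact_force": force on the tool from outside, world axes, zero at the start; "moment": the same for the moment, N m; "width": finger opening in m; "gripper_force": force on a finger pad.
Only numpy, scipy, OpenCV 4.12 (cv2) and the standard library are available. Lean on these libraries where they do the work, as an engineer would, in place of code of your own. Each camera call takes 0.05 s, during which the arm holds its last target. There are 200 camera calls.

## Working session

There is one attempt and no reset: what is moved stays moved. The work goes in short steps, Python scripts to look and compute and a tool call to move; the robot and the scene stay as the last step left them, time stands still between calls to the robot, and variables do not carry over. Pictures are saved under pics/ and viewed, at most 10 in all, crops included, and the job is handed in when it is done.

Besides the shell and the picture viewer there is one more tool, called after "Request:" by a JSON object that holds its "op" and its "data". servo_tool: Moves the arm, as the interface text tells. Its arguments: {"type":"object","properties":{"series":{"type":"string"},"squeeze":{"type":"number"}},"required":["series"]}

```bash
mkdir -p pics; python3 - <<'E'
from rig import manip, eyes
import cv2,numpy as np
for n in("scene","side"):
    im=eyes.get_image(n); cv2.imwrite(f"pics/{n}0.png",im[:,:,::-1]); print(n,eyes.camera_info(n))
s=manip.get_state(); print(s["clock"],s["position"],s["ee_rot"],s["width"])
E
```

```text
scene {'fx': 441.6642100792343, 'fy': 441.6642100792343, 'cx': 321.834006700959, 'cy': 198.8128610822597, 'eye': array([ 0.83390262, -0.65684395,  1.0712246 ]), 'orientation': array([-0.30283831,  0.93173051,  0.18844756, -0.06822562])}
side {'fx': 364.90318067503017, 'fy': 364.90318067503017, 'cx': 322.4526655458338, 'cy': 199.8411441597942, 'eye': array([ 0.14949673, -0.51600244,  0.73037123]), 'orientation': array([-0.39594894,  0.84331258, -0.32750561,  0.15744333])}
0.1 [0.1816606  0.54505639 0.23052035] [-2.33847409e-04  1.60192922e-01  9.87085369e-01 -8.04435538e-04] 0.08511730582364398
```

View pics/scene0.png

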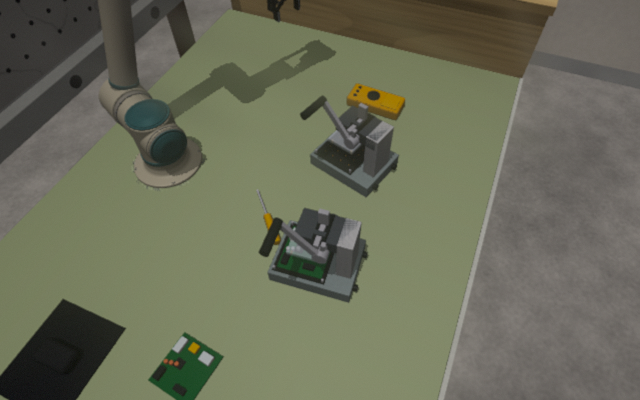

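View pics/side0.png

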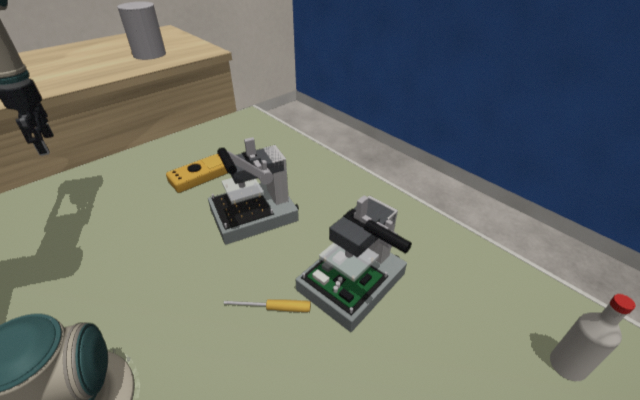

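The green-board fixture is the one at about (318,255) in the scene view and (350,265) in the side view. The empty one is at (355,150) and (250,195). I'll enlarge the target in both views.

```bash
cat > h.py <<'E'
import numpy as np
from scipy.spatial.transform import Rotation as R
def rot(q): return R.from_quat([q[1],q[2],q[3],q[0]])
def ray(c,u,v):
    d=rot(c["orientation"]).apply([(u-c["cx"])/c["fx"],(v-c["cy"])/c["fy"],1]); return np.array(c["eye"]),d/np.linalg.norm(d)
def plane(c,u,v,z):
    e,d=ray(c,u,v); return e+d*(z-e[2])/d[2]
def tri(c1,p1,c2,p2):
    e1,d1=ray(c1,*p1); e2,d2=ray(c2,*p2)
    t=np.linalg.lstsq(np.c_[d1,-d2],e2-e1,rcond=None)[0]
    a,b=e1+t[0]*d1,e2+t[1]*d2; return (a+b)/2,np.linalg.norm(a-b)
def proj(c,P):
    p=rot(c["orientation"]).inv().apply(np.array(P)-c["eye"]); return c["fx"]*p[...,0]/p[...,2]+c["cx"],c["fy"]*p[...,1]/p[...,2]+c["cy"]
E
python3 - <<'E'
import cv2
a=cv2.imread("pics/scene0.png")[195:305,245:380]; b=cv2.imread("pics/side0.png")[190:330,285:420]
cv2.imwrite("pics/a.png",cv2.resize(a,None,fx=5,fy=5,interpolation=cv2.INTER_CUBIC))
cv2.imwrite("pics/b.png",cv2.resize(b,None,fx=4,fy=4,interpolation=cv2.INTER_CUBIC))
E
```

```text
(no output)
```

View pics/a.png

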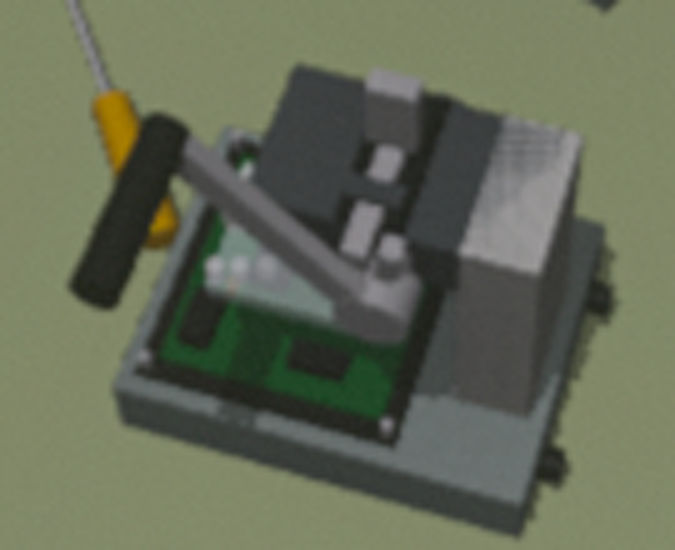

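View pics/b.png

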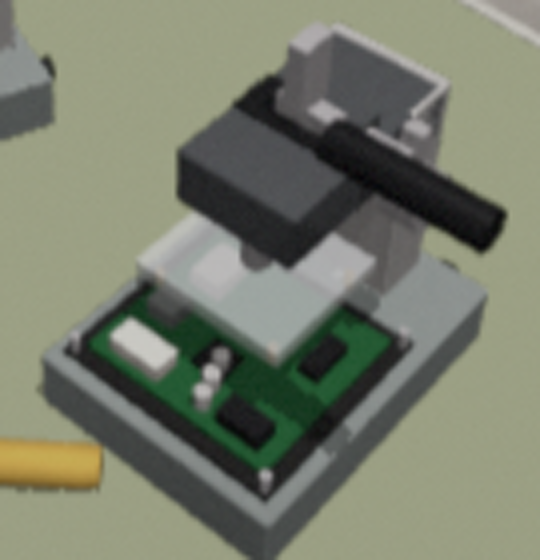

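Scene crop: base top corners at (117,388), (523,498) and (603,228), tab top at about (395,82), and the handle runs from (165,128) to (97,287). Side crop: base top corners at (45,360), (268,520) and (487,297), tab top at about (310,38), and the handle runs from (335,145) to (488,226).

```bash
python3 - <<'E'
from h import *
from rig import eyes,manip
A,B=eyes.camera_info("scene"),eyes.camera_info("side")
a=lambda x,y:(x/5+244.6,y/5+194.6); b=lambda x,y:(x/4+284.6,y/4+189.6)
FRa,RRa,RLa=[plane(A,*a(*p),.046) for p in((117,388),(523,498),(603,228))]
FLb,FRb,RRb=[plane(B,*b(*p),.046) for p in((45,360),(268,520),(487,297))]
for n,v in dict(FRa=FRa,RRa=RRa,RLa=RLa,FLb=FLb,FRb=FRb,RRb=RRb).items(): print(n,v.round(4))
print("len",*[np.linalg.norm(v).round(4) for v in(RRa-FRa,RLa-RRa,FLb-FRb,RRb-FRb)])
ang=lambda v:np.degrees(np.arctan2(v[1],v[0])).round(1)
print("yaw",ang(RRa-FRa),ang(RLa-RRa)-90,ang(FLb-FRb)-90,ang(RRb-FRb))
c=(( FRa+FRb)/2*0+ (RLa+FRa)/2+(FLb+RRb)/2)/2; c[2]=0
yaw=np.mean([ang(RRa-FRa),ang(RLa-RRa)-90,ang(FLb-FRb)-90,ang(RRb-FRb)])
Rz=R.from_euler('z',yaw,degrees=True); print("c",c.round(4),(((RLa+FRa)/2).round(4)),((FLb+RRb)/2).round(4),yaw)
for n,pa,pb in(("tab",(395,82),(310,38)),("hend",(97,287),(488,226)),("hmid",(131,207),(411,186))):
    P,g=tri(A,a(*pa),B,b(*pb)); print(n,P.round(4),"gap",g.round(4),"local",Rz.inv().apply(P-c).round(4))
for n,L in(("tab",[.018,.002,.253]),("stop",[.018,.035,.253]),("grip47",[.03-.14*np.cos(.82),-.115,.175+.14*np.sin(.82)]),("end",[-.108,-.115,.150])):
    W=c+Rz.apply(L); print(n,W.round(4),np.linalg.norm(W[:2]).round(3))
s=manip.get_state(); print(rot(s["ee_rot"]).as_matrix().round(3))
E
```

```text
FRa [ 0.4914 -0.2406  0.046 ]
RRa [ 0.7053 -0.2164  0.046 ]
RLa [ 0.6892 -0.0548  0.046 ]
FLb [ 0.4703 -0.0821  0.046 ]
FRb [ 0.4906 -0.2423  0.046 ]
RRb [ 0.6992 -0.2263  0.046 ]
len 0.2152 0.1624 0.1614 0.2092
yaw 6.5 5.700000000000003 7.200000000000003 4.4
c [ 0.5875 -0.151   0.    ] [ 0.5903 -0.1477  0.046 ] [ 0.5848 -0.1542  0.046 ] 5.950000000000001
tab [ 0.6067 -0.1427  0.2523] gap 0.0042 local [0.0199 0.0063 0.2523]
hend [ 0.542  -0.3007  0.2816] gap 0.0034 local [-0.0608 -0.1442  0.2816]
hmid [ 0.5375 -0.2621  0.2808] gap 0.0054 local [-0.0613 -0.1054  0.2808]
tab [ 0.6052 -0.1471  0.253 ] 0.623
stop [ 0.6018 -0.1143  0.253 ] 0.613
grip47 [ 0.5343 -0.2721  0.2774] 0.6
end [ 0.492  -0.2765  0.15  ] 0.564
[[-0.949  0.316 -0.001]
 [ 0.316  0.949 -0.002]
 [ 0.    -0.002 -1.   ]]
```

Request:
{"op": "servo_tool", "data": {"series": "0 0 -0.05 0 0 -6 1; 0 0 -0.1 0 0 -12 1; 0 0 -0.15 0 0 -18 1; 0 0 -0.19 0 0 -24.4 1; 0 0 -0.19 0 0 -24.4 1"}}

```text
clock: 0.6
position: [0.1826, 0.5471, 0.4276]
ee_rot: [0.003, -0.053, 0.999, 0.005]
contact_force: [-0.1, 0.2, -0.1]
width: 0.0124
gripper_force: 0.0
```

```bash
cat >> h.py <<'E'
C=np.array([.588,-.150,0]); YAW=6.1
def delta(s,L):
    W=C+R.from_euler('z',YAW,degrees=True).apply(L)
    M=rot(s["ee_rot"]); T=R.from_matrix(np.array([[-1,0,0],[0,1,0],[0,0,-1.]])); T=R.from_euler('z',YAW,degrees=True)*T
    return M.inv().apply(W-s["position"]).round(4),np.degrees((M.inv()*T).as_rotvec()).round(2)
def loc(P): return R.from_euler('z',-YAW,degrees=True).apply(np.array(P)-C).round(4)
E
python3 - <<'E'
from h import *
from rig import manip
s=manip.get_state(); print(s["clock"],s["position"],s["width"]); print(delta(s,[.018,-.04,.40]))
E
```

```text
0.6 [0.18257592 0.5470817  0.42760292] 0.012410743005277627
(array([-0.3477, -0.7761,  0.0219]), array([ 0.58,  0.35, -0.06]))
```

Request:
{"op": "servo_tool", "data": {"series": "-0.02 -0.045 0 0.5 0.3 0 1; -0.04 -0.09 0 0.5 0.3 0 1; -0.06 -0.135 0 0.5 0.3 0 1; -0.08 -0.18 0 0.5 0.3 0 1; -0.1 -0.225 0 0.5 0.3 0 1"}}

```text
clock: 1.1
position: [0.3049, 0.3302, 0.42]
ee_rot: [-0.003, -0.052, 0.999, -0.005]
contact_force: [1.1, 0.4, -0.3]
width: -0.0002
gripper_force: 0.0
```

Request:
{"op": "servo_tool", "data": {"series": "-0.02 -0.045 0 0 0 0 1; -0.04 -0.09 0 0 0 0 1; -0.06 -0.135 0 0 0 0 1; -0.08 -0.18 0 0 0 0 1; -0.1 -0.225 0 0 0 0 1"}}

```text
clock: 1.6
position: [0.4277, 0.1168, 0.4216]
ee_rot: [-0.003, -0.052, 0.999, -0.004]
contact_force: [1.2, 1.1, 0.8]
width: -0.0003
gripper_force: 0.0
```

Request:
{"op": "servo_tool", "data": {"series": "-0.02 -0.045 0 0 0 0 1; -0.04 -0.09 0 0 0 0 1; -0.06 -0.135 0 0 0 0 1; -0.08 -0.18 0 0 0 0 1; -0.1 -0.225 0 0 0 0 1"}}

```text
clock: 2.1
position: [0.5507, -0.0966, 0.4227]
ee_rot: [-0.003, -0.051, 0.999, -0.004]
contact_force: [-0.5, -0.4, 0.4]
width: 0.0003
gripper_force: 0.0
```

```bash
python3 - <<'E'
from h import *
from rig import manip
s=manip.get_state(); print(s["clock"],s["position"],s["width"]); print(delta(s,[.018,-.045,.36]))
E
```

```text
2.1 [ 0.55066603 -0.09656585  0.42274846] 0.0002529480094785302
(array([-0.0503, -0.1014,  0.0632]), array([-0.43, -0.41, -0.2 ]))
```

Request:
{"op": "servo_tool", "data": {"series": "-0.02 -0.04 0 0 0 0 1; -0.04 -0.08 0 -0.4 -0.4 0 1; -0.05 -0.1 0.02 -0.4 -0.4 0 1; -0.05 -0.1 0.06 -0.4 -0.4 0 1; -0.05 -0.1 0.06 -0.4 -0.4 0 1"}}

```text
clock: 2.6
position: [0.6065, -0.1887, 0.3553]
ee_rot: [-0.008, -0.051, 0.999, 0.004]
contact_force: [-0.5, -0.3, -2.3]
width: -0.0003
gripper_force: 0.0
```

```bash
python3 - <<'E'
from h import *
from rig import manip,eyes
import cv2
s=manip.get_state(); print(s["clock"],s["position"],loc(s["position"]));c=eyes.camera_info("wrist"); im=eyes.get_image("wrist"); cv2.imwrite("pics/w1.png",im[:,:,::-1]); print(c)
for L in([.018,.002,.253],[.018,.035,.253],[0,0,.0]): print(L,proj(c,C+R.from_euler('z',YAW,degrees=True).apply(L)))
E
```

```text
2.6 [ 0.6065053  -0.18874518  0.35534046] [ 0.0143 -0.0405  0.3553]
{'fx': 286.4590297201689, 'fy': 286.4590297201689, 'cx': 320.6083068058419, 'cy': 196.77312989593747, 'eye': array([ 0.52795305, -0.19686194,  0.49827804]), 'orientation': array([0.09906097, 0.66300344, 0.73304672, 0.11513416])}
[0.018, 0.002, 0.253] (np.float64(365.7402666841317), np.float64(202.25079709412267))
[0.018, 0.035, 0.253] (np.float64(402.1768699949105), np.float64(201.989416174928))
[0, 0, 0.0] (np.float64(341.9286595043798), np.float64(145.758280745193))
```

View pics/w1.png

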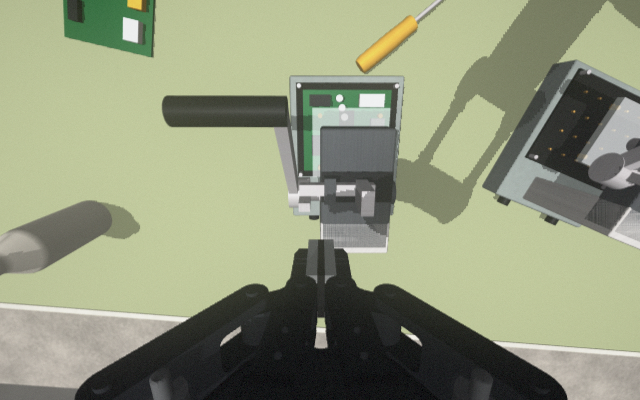

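The wrist view shows the tab top at about (367,202), where (366,202) was predicted, so the fixture pose holds. The closed fingers will go down on the lever side of the tab.

Request:
{"op": "servo_tool", "data": {"series": "-0.004 0.008 0.04 0 0 0 1; -0.004 0.008 0.08 0 0 0 1; -0.004 0.008 0.11 0 0 0 1; -0.004 0.008 0.124 0 0 0 1; -0.004 0.008 0.124 0 0 0 1"}}

```text
clock: 3.15
position: [0.6138, -0.1806, 0.241]
ee_rot: [0.001, -0.052, 0.999, -0.001]
contact_force: [0.6, 0.3, -0.3]
width: -0.0002
gripper_force: 0.0
```

```bash
python3 - <<'E'
from h import *
from rig import manip,eyes
s=manip.get_state(); print(s["clock"],s["position"],loc(s["position"]),s["contact_force"]); print(delta(s,[.018,-.032,.229]))
E
```

```text
3.15 [ 0.61380755 -0.18057971  0.24099851] [ 0.0224 -0.0331  0.241 ] [ 0.56602814  0.2559772  -0.34591508]
(array([0.0044, 0.0012, 0.012 ]), array([-0.08,  0.07, -0.09]))
```

Request:
{"op": "servo_tool", "data": {"series": "0.004 0 0.012 0 0 0 1; 0.004 0 0.012 0 0 0 1; 0.004 0.005 0.012 0 0 0 1; 0.004 0.01 0.012 0 0 0 1; 0.004 0.015 0.012 0 0 0 1"}}

```text
clock: 3.65
position: [0.6084, -0.1664, 0.2296]
ee_rot: [0.002, -0.052, 0.999, -0.001]
contact_force: [0.0, -0.1, 0.3]
width: 0.0
gripper_force: 0.0
```

Request:
{"op": "servo_tool", "data": {"series": "0 0.005 0 0 0 0 1; 0 0.01 0 0 0 0 1; 0 0.015 0 0 0 0 1; 0 0.015 0 0 0 0 1"}}

```text
clock: 4.05
position: [0.6067, -0.1511, 0.229]
ee_rot: [0.001, -0.052, 0.999, -0.001]
contact_force: [0.7, -0.4, 1.4]
width: 0.0001
gripper_force: 0.1
```

```bash
python3 - <<'E'
from h import *
from rig import manip,eyes
import cv2
s=manip.get_state(); print(s["clock"],loc(s["position"]),s["contact_force"])
a=eyes.get_image("scene")[150:310,245:405,::-1];b=eyes.get_image("side")[150:310,285:445,::-1]
cv2.imwrite("pics/c1.png",cv2.resize(np.hstack([a,b]),None,fx=2.5,fy=2.5,interpolation=2))
E
```

```text
4.05 [ 0.0184 -0.0031  0.229 ] [ 0.66190999 -0.43248597  1.40610754]
```

View pics/c1.png

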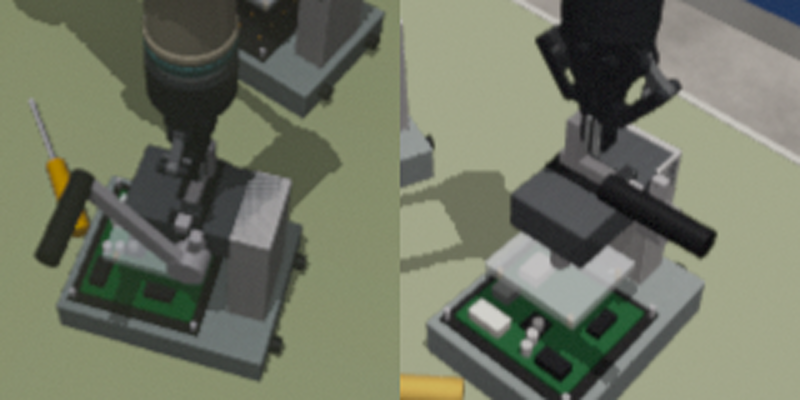

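The fingers stand against the tab and it has begun to move (scene part: tab at about (178,150), fingers at (205,160)). I'll keep pushing to the stop.

Request:
{"op": "servo_tool", "data": {"series": "0 0.005 0 0 0 0 1; 0 0.01 0 0 0 0 1; 0 0.015 0 0 0 0 1; 0 0.015 0 0 0 0 1"}}

```text
clock: 4.55
position: [0.6048, -0.1359, 0.2284]
ee_rot: [0.001, -0.052, 0.999, -0.0]
contact_force: [0.6, -0.2, 0.4]
width: 0.0002
gripper_force: 0.1
```

Request:
{"op": "servo_tool", "data": {"series": "0 0.003 0 0 0 0 1; 0 0.003 0 0 0 0 1"}}

```text
clock: 4.75
position: [0.6045, -0.1335, 0.2285]
ee_rot: [0.001, -0.052, 0.999, -0.001]
contact_force: [-0.4, -0.3, -0.4]
width: 0.0
gripper_force: 0.4
```

Request:
{"op": "servo_tool", "data": {"series": "0 0.003 0 0 0 0 1; 0 0.003 0 0 0 0 1"}}

```text
clock: 4.95
position: [0.6044, -0.1327, 0.2286]
ee_rot: [0.001, -0.052, 0.999, -0.003]
contact_force: [1.1, -5.8, -1.5]
width: -0.0002
gripper_force: 2.7
```

Request:
{"op": "servo_tool", "data": {"series": "0 0.002 0 0 0 0 1; 0 0.002 0 0 0 0 1; 0 0.002 0 0 0 0 1"}}

```text
clock: 5.25
position: [0.6044, -0.1325, 0.2286]
ee_rot: [0.001, -0.052, 0.999, -0.004]
contact_force: [0.8, -8.8, -0.8]
width: -0.0
gripper_force: 4.5
```

```bash
python3 - <<'E'
from h import *
from rig import manip,eyes
s=manip.get_state(); print(s["clock"],loc(s["position"]),s["contact_force"])
E
```

```text
5.25 [0.0182 0.0156 0.2286] [ 0.78767786 -8.82495455 -0.83292161]
```

Request:
{"op": "servo_tool", "data": {"series": "0 -0.01 0 0 0 0 1; 0 -0.012 -0.04 0 0 0 1; 0 -0.012 -0.08 0 0 0 1; 0 -0.012 -0.12 0 0 0 1; 0 -0.012 -0.12 0 0 0 1"}}

```text
clock: 5.75
position: [0.6074, -0.141, 0.3556]
ee_rot: [0.007, -0.052, 0.999, -0.002]
contact_force: [-0.1, -0.0, -0.3]
width: 0.0001
gripper_force: 0.0
```

Request:
{"op": "servo_tool", "data": {"series": "0.02 -0.035 0 0 0 0 1; 0.04 -0.07 0 0 0 0 1; 0.06 -0.1 0 0 0 0 1; 0.078 -0.128 0 0 0 0 1; 0.078 -0.128 0 0 0 0 1"}}

```text
clock: 6.25
position: [0.539, -0.2793, 0.348]
ee_rot: [0.0, -0.05, 0.999, -0.001]
contact_force: [0.3, 0.6, 0.3]
width: 0.0003
gripper_force: 0.0
```

```bash
python3 - <<'E'
from h import *
from rig import manip,eyes
import cv2
s=manip.get_state(); print(s["clock"],loc(s["position"]),s["contact_force"],delta(s,[-.062,-.122,.298]))
a=eyes.get_image("scene")[150:310,225:385,::-1];b=eyes.get_image("side")[150:310,285:445,::-1]
cv2.imwrite("pics/c2.png",cv2.resize(np.hstack([a,b]),None,fx=2.5,fy=2.5,interpolation=2))
E
```

```text
6.25 [-0.0625 -0.1234  0.348 ] [0.29360676 0.59618393 0.3401394 ] (array([-0.0005,  0.0015,  0.05  ]), array([-0.1 ,  0.  , -0.41]))
```

View pics/c2.png

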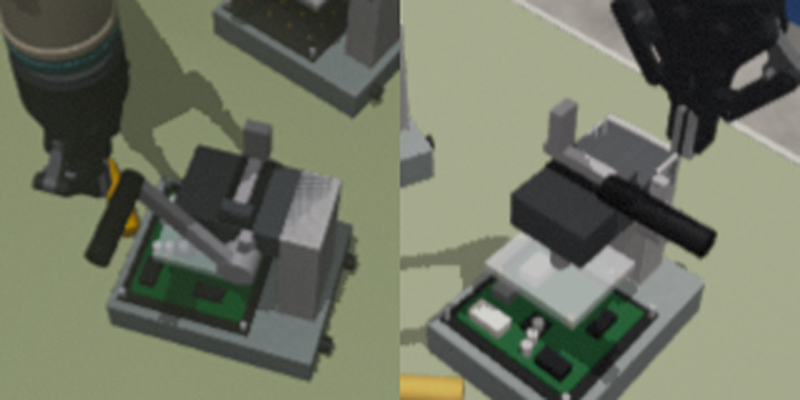

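The catch is now across: tab top at about (258,128) in the scene part and (563,106) in the side part. I'll check that numerically while starting the lever, with the fingertips just above the handle.

```bash
python3 - <<'E'
from h import *
from rig import eyes
A,B=eyes.camera_info("scene"),eyes.camera_info("side")
p=(225+258/2.5-.3,150+128/2.5-.3);q=(285+163/2.5-.3,150+106/2.5-.3)
print(loc(plane(A,*p,.253)),loc(plane(B,*q,.253)),loc(tri(A,p,B,q)[0]))
for t in(49,40,30,20,10,0,-10): r=np.radians(t);print(t,(.03-.14*np.cos(r)).round(4),(.186+.14*np.sin(r)).round(4))
E
```

```text
[0.0205 0.037  0.253 ] [0.0191 0.0354 0.253 ] [0.0204 0.0369 0.252 ]
49 -0.0618 0.2917
40 -0.0772 0.276
30 -0.0912 0.256
20 -0.1016 0.2339
10 -0.1079 0.2103
0 -0.11 0.186
-10 -0.1079 0.1617
```

Request:
{"op": "servo_tool", "data": {"series": "0 0 0.02 0 0 0 1; 0 0 0.04 0 0 0 1; 0 0 0.05 0 0 0 1; 0 0 0.05 0 0 0 1"}}

```text
clock: 6.75
position: [0.5407, -0.2746, 0.297]
ee_rot: [-0.0, -0.053, 0.999, 0.001]
contact_force: [-0.2, -0.0, -0.7]
width: 0.0
gripper_force: 0.0
```

Request:
{"op": "servo_tool", "data": {"series": "0.002 0 0.007 0 0 0 1; 0.009 0 0.014 0 0 0 1; 0.016 0 0.022 0 0 0 1; 0.023 0 0.032 0 0 0 1; 0.03 0 0.042 0 0 0 1"}}

```text
clock: 7.25
position: [0.5092, -0.2795, 0.2585]
ee_rot: [0.0, -0.052, 0.999, -0.002]
contact_force: [-4.5, 1.8, 8.4]
width: -0.0
gripper_force: 4.1
```

```bash
python3 - <<'E'
from h import *
from rig import manip
s=manip.get_state(); print(s["clock"],loc(s["position"]),s["contact_force"])
E
```

```text
7.25 [-0.0921 -0.1204  0.2585] [-4.47363646  1.8457703   8.44860869]
```

Request:
{"op": "servo_tool", "data": {"series": "0.005 0 0.011 0 0 0 1; 0.01 0 0.022 0 0 0 1; 0.013 0 0.034 0 0 0 1; 0.016 0 0.046 0 0 0 1; 0.017 0 0.058 0 0 0 1"}}

```text
clock: 7.75
position: [0.4922, -0.2818, 0.1994]
ee_rot: [-0.0, -0.052, 0.999, -0.002]
contact_force: [-3.7, -0.2, 4.1]
width: -0.0001
gripper_force: 2.4
```

Request:
{"op": "servo_tool", "data": {"series": "0.001 0 0.012 0 0 0 1; 0.001 0 0.022 0 0 0 1; 0 0 0.03 0 0 0 1; 0 0 0.034 0 0 0 1; 0 0 0.034 0 0 0 1"}}

```text
clock: 8.25
position: [0.4951, -0.2811, 0.1638]
ee_rot: [0.001, -0.052, 0.999, -0.0]
contact_force: [0.4, -0.4, -0.3]
width: -0.0
gripper_force: 0.0
```

```bash
python3 - <<'E'
from h import *
from rig import manip
s=manip.get_state(); print(s["clock"],loc(s["position"]),s["contact_force"])
E
```

```text
8.25 [-0.1063 -0.1205  0.1638] [ 0.42505044 -0.39041251 -0.25583009]
```

Request:
{"op": "servo_tool", "data": {"series": "0 0 0.002 0 0 0 1; 0 0 0.004 0 0 0 1; 0 0 0.004 0 0 0 1"}}

```text
clock: 8.55
position: [0.4957, -0.2812, 0.1612]
ee_rot: [0.002, -0.052, 0.999, -0.001]
contact_force: [1.0, 1.5, 2.4]
width: -0.0005
gripper_force: 1.2
```

Request:
{"op": "servo_tool", "data": {"series": "0 0 0.002 0 0 0 1; 0 0 0.002 0 0 0 1"}}

```text
clock: 8.75
position: [0.4958, -0.2813, 0.1609]
ee_rot: [0.003, -0.052, 0.999, -0.001]
contact_force: [-1.3, 1.7, 10.9]
width: 0.0
gripper_force: 5.7
```

Request:
{"op": "servo_tool", "data": {"series": "0 0 0.003 0 0 0 1; 0 0 0.003 0 0 0 1; 0 0 0.003 0 0 0 1"}}

```text
clock: 9.05
position: [0.4959, -0.2814, 0.1605]
ee_rot: [0.003, -0.052, 0.999, -0.002]
contact_force: [-3.4, 4.5, 23.9]
width: 0.0002
gripper_force: 12.0
```

Request:
{"op": "servo_tool", "data": {"series": "0 0 -0.03 0 0 0 1; 0 0 -0.07 0 0 0 1; 0 0 -0.11 0 0 0 1; 0 -0.02 -0.15 0 0 0 1; 0 -0.05 -0.18 0 0 0 1"}}

```text
clock: 9.55
position: [0.4998, -0.3301, 0.339]
ee_rot: [0.002, -0.053, 0.999, -0.002]
contact_force: [1.0, -0.2, -0.2]
width: -0.0002
gripper_force: 0.0
```

Request:
{"op": "servo_tool", "data": {"series": "0 -0.05 0 0 0 0 1; 0 -0.05 0 0 0 0 1; 0 -0.05 0 0 0 0 1"}}

```text
clock: 9.85
position: [0.5043, -0.3812, 0.3344]
ee_rot: [0.0, -0.051, 0.999, 0.0]
contact_force: [-0.1, 0.2, 0.2]
width: -0.0002
gripper_force: 0.0
```

```bash
python3 - <<'E'
from h import *
from rig import manip,eyes
import cv2
s=manip.get_state(); print(s["clock"],loc(s["position"]),s["contact_force"])
a=eyes.get_image("scene")[150:310,225:385,::-1];b=eyes.get_image("side")[150:310,285:445,::-1]
cv2.imwrite("pics/c3.png",cv2.resize(np.hstack([a,b]),None,fx=2.5,fy=2.5,interpolation=2))
E
```

```text
9.85 [-0.1078 -0.221   0.3344] [-0.1151982   0.24749973  0.24278499]
```

View pics/c3.png

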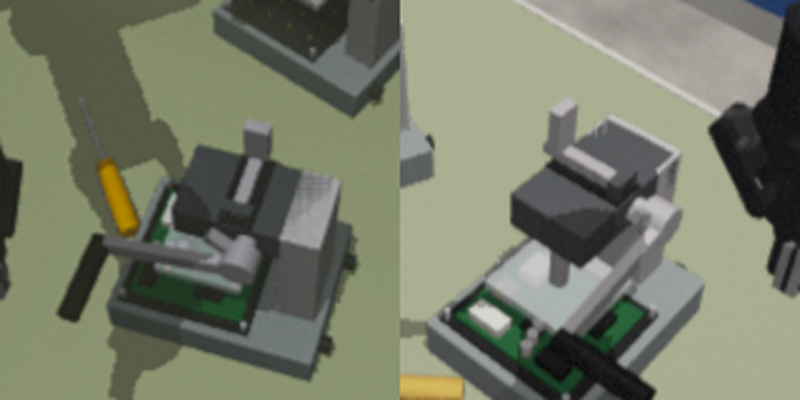

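The lever is fully down: the handle lies at (85,275) in the scene part and (605,365) in the side part, and the force rose to 24 N with no further travel. The probe plate is on the board, the catch is still across at (258,130), and the arm is clear.

```bash
python3 -c "
from rig import manip; print(manip.sign_off())"
```

```text
the job is handed in; nothing more can be done
None
```

On the fixture with the green board, the catch is slid to its stop, the lever is down against its stop with the probe plate on the board, and the arm is clear; the empty fixture was not touched, and the job is handed in (about 10 s of robot time).

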